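# Release a latched specimen drawer with a dowel

### The arm

A 6-joint arm with a two-finger parallel gripper is mounted at the origin on a cart in front of the work surface, level with it; the furniture and walls round the work are solid. World frame = base frame: x ahead of the robot, y to its left, z up, the work surface at z = 0. Lengths are in mm, angles in rad, forces in N, time in s.
With the tool pointing down it reaches from about 275 to 1000 mm from the base axis. Payload 8.4 kg.
Tool frame: the origin (TCP) lies midway between the tips of the shut fingers; the grasp point (between the pads) lies 19 mm behind it; y points along the fingers, z is the direction in which the jaws open and shut, and the axes are right-handed (so a half turn about y gives the same grasp; the last joint's range is limited). The gripper opens to 85 mm and grips with 20 to 120 N. Pads are 22 mm wide; open, the fingers measure 114 mm over their backs; the gripper's body (76 mm by 85 mm) begins 54 mm behind the grasp point. The pads swing forward as they close: fully open they stand 13 mm farther back than shut.
Start: joints at [-1.174, 0.353, 1.633, -0, 1.155, -0.002], TCP at [242.694, -575.958, 231.281] pointing down, gripper open.
Joint ranges: [-2.63, 2.63], [-0.92, 2.1], [0.06, 2.66], [-1.3, 4.44], [0, 2.69], [-3.02, 3.02]. Speed limits (rad/s): [2.22, 2.22, 2.79, 3.14, 3.14, 3.14].

### API

Orientations are given as [roll, pitch, yaw] about the fixed x, y, z axes, in that order (R = Rz(yaw) Ry(pitch) Rx(roll)).
In Python, from rig import r gives the robot as it stands. The module is installed in compiled form; this text tells all that it offers.
- The arm moves only by the tool apply_moves, never from a script. Its argument "plan" is text: rows parted by semicolons, each of 7 numbers parted by spaces: the shift along the tool's x, y, z in cm, then the turn, a rotation vector about the tool's x, y, z in degrees, then the closure, from 0 (fully open) to 1 (shut). A call has 1 to 20 rows; each row shifts and turns the pose as measured when the row begins, along the tool's axes as they then stand; what a row does not reach is not made up. A row lasts 1/10 s, in which the tool goes at most 50 mm and 8.59 degrees, less where a joint would pass 70% of its speed; a pose out of reach is approached as far as the arm can. A call is refused whole if a number of a shift passes 5 or a number of a turn 8.59, either way. A call with a gripper value outside its range is refused whole. The fingers move at their own pace and stop on an object; "squeeze" is the grip in N (left out, the last holds). Time passes only in rows, so rows that do not move let the fingers close. It gives the time, the measured TCP pose, the force and the opening at its end, in the units of the state.
- r.sense(): the state, without advancing time (a new reading comes with each control period).
- r.grab_frame(name): name is "scene" or "top" or "wrist"; returns the picture (480x640x3 uint8, blue, green, red); there is no depth.
- r.get_calibration(name): a dict with "vertical_fov" (degrees; the focal length in pixels is half the picture's height over the tangent of half this angle, whatever the lens; pixels are square), "cx", "cy" (the principal point, pixels), "R" (3x3) and "t" (3): a world point X has camera coordinates R X + t; the wrist camera has in their place "hand_eye" (4x4, takes a point from camera to tool coordinates, whose origin is the TCP and whose axes are the tool frame's). Camera axes: x right, y down, z forward; pixel columns grow to the right and rows downward; lengths in mm; the calibration is good to about 2 mm. A picture is of the moment at which its call begins: read the wrist's pose just before it. get_calibration takes no time and is no camera call.
- r.sign_off(): hands the job in, once; it reports no verdict.
The state is a dict: "clock": time; "qpos": joint angles; "qvel": joint speeds; "joint_efforts": joint torques, N m; "eef_pos": TCP position; "tcp_rot": TCP orientation; "contact_force": force on the tool from outside, world axes, zero at the start; "wrist_torque": the same for the moment, N m; "opening": opening from 0.0 (shut) to 1.0 (fully open).
Only numpy, scipy, OpenCV 4.12 (cv2) and the standard library are available. Lean on these libraries where they do the work, as an engineer would, in place of code of your own. Each camera call takes 0.05 s, during which the arm holds its last target. There are 200 camera calls.

### The job

The drawer of the blue-marked specimen box is latched shut. Take the dowel with the orange grip out of its stand and push it down through the hole in the top of the blue-marked box until the spring catch behind it lets go and the drawer pops out; then put the dowel back upright in its stand, all the way down. Leave the yellow-marked box shut.

Things in the scene. Friction and masses are not known exactly. Their poses are not given: they have to be found in the camera images.
- dowel: wooden push dowel, round, 140 mm long, about 45 g: lower 80 mm is bare wood 12 mm thick, upper 60 mm an orange grip sleeve 18 mm thick. Origin at the centre of its lower tip, z along it to the sleeve. It starts upright in its stand, the tip 10 mm above the desk
- stand_bore (a point): centre of the mouth of the bore in the dowel's stand, a fixed black block 64 mm square on a 74 mm base, 50 mm high; the mouth is at its top, z up. The bore is vertical, 20 mm wide, 40 mm deep, its rim opened to 28 mm by a 4 mm bevel
- blue: blue-marked specimen box, fixed, grey, 150 (x) x 110 (y) x 85 mm high: blue drawer front, a blue band across the top near the front, and a blue ring (44 mm across, 1.5 mm high) round the release hole in its top, 40 mm behind the middle. Origin under its middle at desk level; -x to the drawer front, z up
- blue_hole (a point): centre of the mouth of the blue-marked box's release hole, at the level of the top, 85 mm above the desk. Hole vertical, 22 mm wide through a 14 mm top, rim opened to 30 mm by a 4 mm bevel
- blue_catch (a joint): how far the spring catch under the hole is pushed down, in m: 0 up, 0.014 fully down. Its brass cap, 34 mm wide, lies 24 mm below the hole's mouth. 2 N start it, 5.5 N push it fully down; at about 0.008 (a tip 32 mm deep in the hole) it lets the drawer go. It comes up by itself
- blue_drawer (a joint): how far the blue drawer stands out, in m: 0 shut and latched, 0.05 fully out. Once the catch is released its own spring pushes it out of the front (the box's -x) within about a second, and it stays out. It has no handle
- yellow: yellow-marked specimen box, fixed: just like the blue-marked one, with the same kind of hole and catch, but drawer front, band and ring are yellow. It must stay shut
- yellow_drawer (a joint): how far the yellow drawer stands out, in m: 0 shut and latched, 0.05 fully out
Things that resemble listed ones, but are neither listed nor needed, are in the scene too. Leave any green or red look-alike of the yellow alone. Of the things shaped like the part that bears stand_bore, the black one is meant.

How it is judged:
By the outcome, as a careful person would: the job done as asked, in the order asked, and still so for the second after the job is handed in, with the robot touching nothing.
It also fails if it takes over 48 s, if anything falls off the work surface, if the arm or the gripper's body presses on something with over 40 N, if the wrist force passes 120 N, or if a joint passes its speed limit or range.

## Working session

There is one attempt and no reset: what is moved stays moved. The work goes in short steps, Python scripts to look and compute and a tool call to move; the robot and the scene stay as the last step left them, time stands still between calls to the robot, and variables do not carry over. Pictures are saved under pics/ and viewed, about 8 in all and at most 12, crops included, and the job is handed in when it is done.

Besides the shell and the picture viewer there is one more tool, called after ">>>" by a JSON object that holds its "name" and its "arguments", one argument or row to a line. apply_moves: Moves the arm, as the interface text tells. Its arguments: {"type":"object","properties":{"plan":{"type":"string"},"squeeze":{"type":"number"}},"required":["plan"]}

```bash
mkdir -p pics; python3 - <<'E'
from rig import r
import cv2,numpy as np
s=r.sense();print(s)
for n in("scene","top","wrist"):
    c=r.get_calibration(n);print(n,c)
a=r.grab_frame("scene");b=r.grab_frame("top")
cv2.imwrite("pics/scene.png",a);cv2.imwrite("pics/top.png",b)
E
```

```text
{'clock': 0.0, 'qpos': array([-1.17441885e+00,  3.53632511e-01,  1.63413106e+00, -6.16056523e-06,
        1.15516118e+00, -2.41550228e-03]), 'qvel': array([ 0.00055067,  0.00038753,  0.0018696 ,  0.00010933, -0.00215034,
        0.00061011]), 'joint_efforts': array([-3.61793303e-03, -6.05258131e+01, -3.42060935e+01, -5.82585435e-04,
        9.29227739e-03, -2.63733773e-05]), 'eef_pos': array([ 242.50312243, -575.53659126,  230.57274615]), 'tcp_rot': array([-1.57212843e+00, -2.41504018e-06, -2.74279718e+00]), 'contact_force': array([ 0.00967152, -0.31882743, -0.10781779]), 'wrist_torque': array([-0.01888886,  0.00398868, -0.00949347]), 'opening': 1.0024961028687638}
scene {'vertical_fov': 53.74863127362758, 'cx': 310.40512396170544, 'cy': 239.40919260163776, 'R': array([[ 0.69502735, -0.71885192, -0.01374436],
       [-0.32668389, -0.29871221, -0.8966876 ],
       [ 0.64047999,  0.62771247, -0.44245049]]), 't': array([-339.93070555,  233.74635743,  890.03540389])}
top {'vertical_fov': 44.44536188915781, 'cx': 323.2530856493189, 'cy': 236.75185724665243, 'R': array([[-0.31400182, -0.94938199, -0.00875706],
       [-0.83089053,  0.27925095, -0.48128977],
       [ 0.45937325, -0.14384971, -0.87651781]]), 't': array([ 185.9031439 ,  451.86093355, 1526.11283085])}
wrist {'vertical_fov': 67.12676176278705, 'cx': 317.27400974914684, 'cy': 235.92744581849578, 'hand_eye': array([[ 3.31563454e-04,  9.48371910e-01,  3.17160229e-01,
        -8.20819162e+01],
       [ 3.82967299e-05, -3.17160259e-01,  9.48371957e-01,
        -1.43824644e+02],
       [ 9.99999944e-01, -3.02299282e-04, -1.41478294e-04,
        -6.97469664e-02],
       [ 0.00000000e+00,  0.00000000e+00,  0.00000000e+00,
         1.00000000e+00]])}
```

View pics/scene.png

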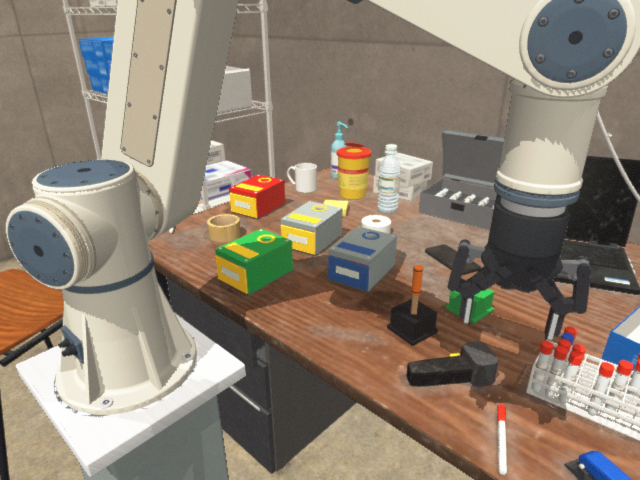

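View pics/top.png

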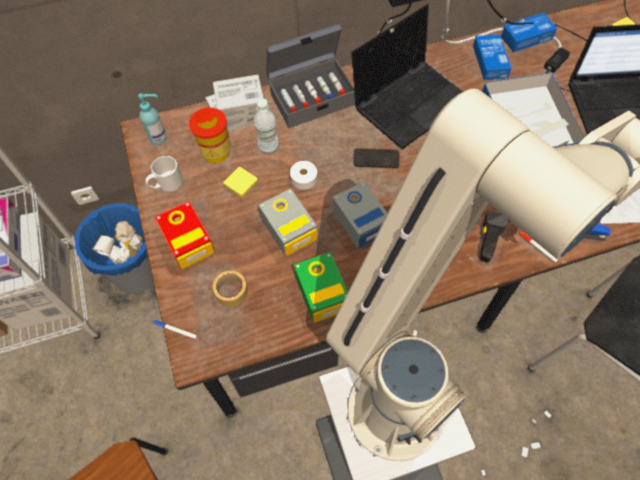

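Candidates seen so far:
- Dowel: orange grip at scene (417,280), standing in the black stand at (413,320). The green block at (470,302) is the look-alike stand.
- Boxes: blue at scene (362,257) / top (358,213). Yellow-marked grey is at scene (312,227) / top (288,222). The green (254,260) and red (257,196) boxes are look-alikes.

Next I measure these.

```bash
cat > h.py <<'E'
from rig import r
import cv2,numpy as np
from scipy.spatial.transform import Rotation as Ro
def cam(n,s=None):
    c=r.get_calibration(n);f=240/np.tan(np.radians(c["vertical_fov"]/2))
    if n=="wrist":
        T=np.eye(4);T[:3,:3]=Ro.from_euler("xyz",s["tcp_rot"]).as_matrix();T[:3,3]=s["eef_pos"]
        M=T@c["hand_eye"];R=M[:3,:3].T;t=-R@M[:3,3]
    else:R,t=np.array(c["R"]),np.array(c["t"])
    return f,c["cx"],c["cy"],R,t
def ray(k,p):
    f,cx,cy,R,t=k
    return -R.T@t,R.T@np.array([(p[0]-cx)/f,(p[1]-cy)/f,1])
def onz(k,p,z):
    o,d=ray(k,p);return o+d*(z-o[2])/d[2]
def proj(k,X):
    f,cx,cy,R,t=k;c=R@np.array(X,float)+t;return np.array([cx+f*c[0]/c[2],cy+f*c[1]/c[2]])
def tri(a,b):
    (o,d),(p,e)=a,b;u=np.linalg.lstsq(np.c_[d,-e],p-o,rcond=None)[0]
    x,y=o+d*u[0],p+e*u[1];return (x+y)/2,np.linalg.norm(x-y)
def blobs(im,lo,hi,amin=20):
    m=cv2.inRange(cv2.cvtColor(im,cv2.COLOR_BGR2HSV),np.array(lo),np.array(hi))
    n,l,st,c=cv2.connectedComponentsWithStats(m)
    return m,[(i,st[i],c[i]) for i in range(1,n) if st[i,4]>=amin],l
E
python3 - <<'E'
from h import *
s=r.sense();w=r.grab_frame("wrist");cv2.imwrite("pics/w0.png",w)
a=cv2.imread("pics/scene.png");b=cv2.imread("pics/top.png")
for n,im,roi in(("scene",a,(320,220,160,130)),("top",b,(250,170,140,100))):
    x,y,ww,hh=roi;k=cam(n)
    for nm,lo,hi in(("blue",(100,60,40),(125,255,255)),("orange",(5,150,100),(14,255,255)),("yellow",(20,120,100),(34,255,255))):
        m,bl,l=blobs(im,lo,hi,15)
        for i,st,c in bl:
            if x-50<c[0]<x+ww and y-20<c[1]<y+hh:
                print(n,nm,st,c.round(1),onz(k,c,86).round(1))
crop=np.vstack([cv2.resize(a[215:355,270:510],None,fx=3,fy=2.9)[:,:720]])
cv2.imwrite("pics/c0.png",cv2.resize(a[215:355,290:480],None,fx=4,fy=4,interpolation=cv2.INTER_CUBIC))
E
```

```text
scene blue [362 232  18   8  62] [370.8 235.4] [ 601.9 -100.9   86. ]
scene blue [336 242  40  14 239] [355.8 248.2] [ 523.3 -117.    86. ]
scene blue [328 256  41  35 811] [348.4 272.8] [ 423.8 -177.7   86. ]
scene orange [411 265  12  31 270] [416.6 280. ] [ 496.5 -300.5   86. ]
scene yellow [343 203   5  13  32] [345.  210.3] [681.7  50.3  86. ]
scene yellow [312 205  15   6  38] [319.2 207.9] [646.4 115.9  86. ]
scene yellow [289 213  32  10 151] [304.4 217.9] [568.   97.1  86. ]
scene yellow [281 225  35  30 543] [300.  238.5] [471.2  16.5  86. ]
top blue [347 191  15  12  66] [353.9 196.5] [ 603.8 -100.5   86. ]
top blue [354 208  30  20 260] [368.3 217.1] [ 523.7 -116.2   86. ]
top blue [359 227  21  21 145] [366.4 237.3] [462.5 -87.7  86. ]
top yellow [200 138  31  26 407] [216.3 152.9] [891.6 250.   86. ]
top yellow [223 167  35  31 638] [240.3 181.4] [764.2 205.9  86. ]
top yellow [273 199  15  12  92] [280.2 205. ] [645.3 115.2  86. ]
top yellow [279 215  31  21 282] [293.6 224.8] [568.4  97.4  86. ]
top yellow [284 228  33  27 295] [300.3 241.1] [511.   94.8  86. ]
top yellow [309 262  16  14 136] [316.6 268.6] [413.7  77.7  86. ]
```

View pics/c0.png

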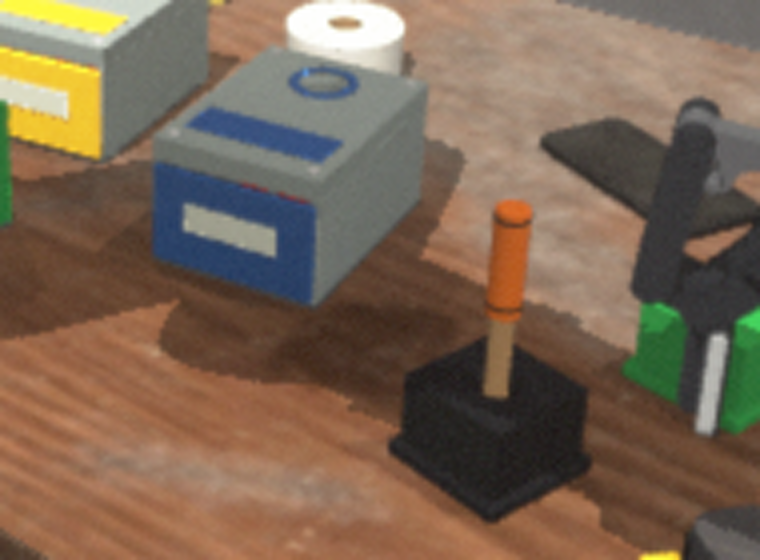

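View pics/w0.png

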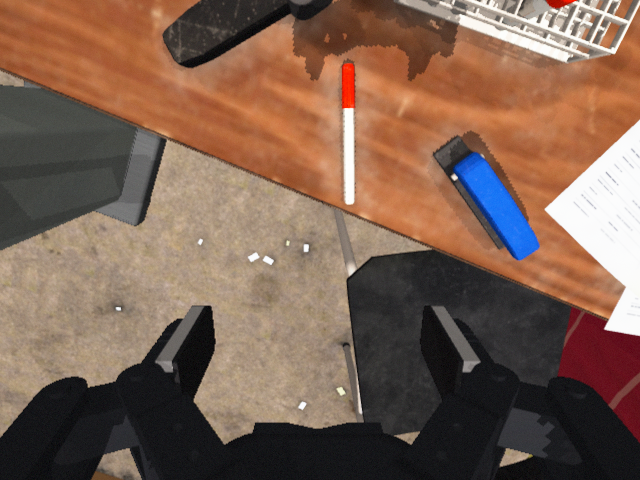

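Picture 3 is the crop. It shows the orange-grip dowel in the black stand (scene ≈(417,280), bore ≈(413,314)) and the blue ring on the blue-fronted grey box (≈(371,235)). Picture 4 is the wrist view: pen, stapler and floor, with the dowel not yet in view. The two views agree on the blue hole to within 2 mm. Next I work out the hover over the dowel.

```bash
cat >> h.py <<'E'
def delta(goal,yaw=None):
    "tool-axis shift in cm to a world TCP goal, keeping tool down; also yaw turn about tool y (deg)"
    s=r.sense();R=Ro.from_euler("xyz",s["tcp_rot"]);d=R.inv().apply(np.array(goal)-s["eef_pos"])/10
    print("t",s["clock"],"tcp",s["eef_pos"].round(1),"rot",s["tcp_rot"].round(4),"F",s["contact_force"].round(1),"op",round(s["opening"],3))
    y=0 if yaw is None else yaw
    G=Ro.from_euler("xyz",[-np.pi/2,0,s["tcp_rot"][2] if yaw is None else yaw])
    print("shift cm",d.round(2),"turn deg",np.degrees((R.inv()*G).as_rotvec()).round(2))
E
python3 - <<'E'
from h import *
k=cam("scene")
im=cv2.imread("pics/scene.png")
m,bl,l=blobs(im,(5,150,100),(14,255,255),100)
for i,st,c in bl:
    if 400<c[0]<430:
        P=onz(k,c,120);print("dowel",c,P)
        print("len px top/bot",proj(k,[*P[:2],150]),proj(k,[*P[:2],90]),st)
        delta([P[0],P[1],230])
h=np.array([603,-100.7,86]);print("ring proj",proj(k,h))
E
```

```text
dowel [416.56296296 280.04444444] [ 446.48951437 -329.19635276  120.        ]
len px top/bot [417.90716915 266.53324024] [415.25714631 293.16977861] [411 265  12  31 270]
t 0.15 tcp [ 242.5 -575.6  230.7] rot [-1.5719 -0.     -2.7428] F [-0.2 -0.1 -0.7] op 0.999
shift cm [-28.36   0.09 -14.79] turn deg [ 0.06 -0.    0.  ]
ring proj [371.01653402 235.26617615]
```

>>> {"name": "apply_moves", "arguments": {
  "plan": "-3.5 0 -1.8 0 0 0 0;-3.5 0 -1.8 0 0 0 0;-3.5 0 -1.8 0 0 0 0;-3.5 0 -1.8 0 0 0 0;-3.5 0 -1.8 0 0 0 0;-3.5 0 -1.8 0 0 0 0;-3.5 0 -1.8 0 0 0 0;-3.5 0 -1.8 0 0 0 0;0 0 0 0 0 0 0;0 0 0 0 0 0 0",
  "squeeze": 60
}}

```text
clock: 1.15
eef_pos: [450.6, -325.1, 228.3]
tcp_rot: [-1.574, -0.001, -2.745]
contact_force: [-0.0, 0.2, 0.3]
opening: 0.996
```

```bash
python3 - <<'E'
from h import *
delta([446.5,-329.2,230])
s=r.sense();w=r.grab_frame("wrist");cv2.imwrite("pics/w1.png",w);k=cam("wrist",s)
m,bl,l=blobs(w,(3,150,80),(16,255,255),100)
for i,st,c in bl: print(st,c.round(1),onz(k,c,150).round(1))
print(proj(k,[446.5,-329.2,150]),proj(k,[446.5,-329.2,90]))
E
```

```text
t 1.15 tcp [ 450.6 -325.1  228.3] rot [-1.5741e+00 -1.1000e-03 -2.7453e+00] F [-0.   0.2  0.3] op 0.996
shift cm [ 0.54 -0.17  0.22] turn deg [ 0.19 -0.    0.06]
[     0      0    640    421 141746] [320.3 183.3] [ 489.9 -310.3  150. ]
[625 265  15  24 228] [633.3 275.6] [ 513.6 -527.9  150. ]
[321.19339559 254.73120318] [320.6864977  227.72156854]
```

View pics/w1.png

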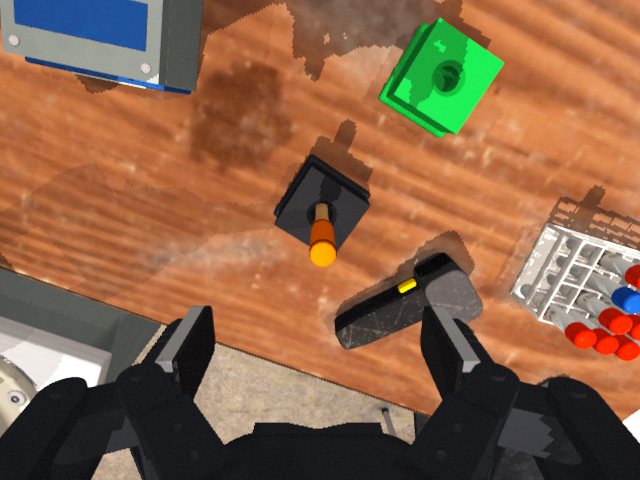

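Picture 5 is the wrist view: orange top at ≈(322,254), black stand around (322,210), green stand look-alike at (440,78). The blue hole isn't in frame. The dowel's position matches the scene measurement. I'll refine the top and the stand.

```bash
python3 - <<'E'
from h import *
s=r.sense();w=cv2.imread("pics/w1.png");k=cam("wrist",s)
hsv=cv2.cvtColor(w,cv2.COLOR_BGR2HSV)
c=w[:,:];print(hsv[255,322],hsv[235,321],hsv[240,290],hsv[190,345])
m=cv2.inRange(hsv,(10,200,235),(25,255,255));m[:, :300]=0;m[:,345:]=0;m[:235]=0;m[272:]=0
cn=max(cv2.findContours(m,0,1)[0],key=cv2.contourArea);p,rad=cv2.minEnclosingCircle(cn)
print("top",p,rad,onz(k,p,150).round(1),"r mm",rad*np.linalg.norm(onz(k,p,150)-onz(k,(p[0]+1,p[1]),150)))
d=cv2.inRange(w,(0,0,0),(70,62,62));d[:150]=0;d[260:]=0;d[:,:265]=0;d[:,375:]=0
cn=max(cv2.findContours(d,0,1)[0],key=cv2.contourArea);a=cv2.approxPolyDP(cn,4,True)[:,0]
for q in a:print(q,"z50",onz(k,q,50).round(1))
# bore dark vs stand top
cv2.imwrite("pics/b.png",cv2.resize(cv2.convertScaleAbs(w[145:275,260:385],alpha=2.2),None,fx=5,fy=4.6*5/4.6))
# sleeve foot / dowel axis
b=proj(k,[446.5,-329.2,90]);print("sleeve foot pred",b)
E
```

```text
[ 21 255 255] [ 11 255 178] [ 12 165 209] [ 0 13 58]
top (322.5, 254.5) 12.980854988098145 [ 446.8 -330.1  150. ] r mm 8.550766016679889
[310 155] z50 [ 492.7 -300.    50. ]
[276 207] z50 [ 437.5 -289.    50. ]
[275 224] z50 [ 421.9 -293.8   50. ]
[298 238] z50 [ 417.4 -318.6   50. ]
[300 234] z50 [ 421.8 -318.9   50. ]
[308 244] z50 [ 415.5 -329.5   50. ]
[315 204] z50 [ 453.9 -320.8   50. ]
[324 202] z50 [ 458.7 -327.7   50. ]
[336 250] z50 [ 420.2 -356.4   50. ]
[368 206] z50 [ 470.8 -366.2   50. ]
[369 194] z50 [ 481.2 -362.3   50. ]
sleeve foot pred [320.57570044 227.48222095]
```

View pics/b.png

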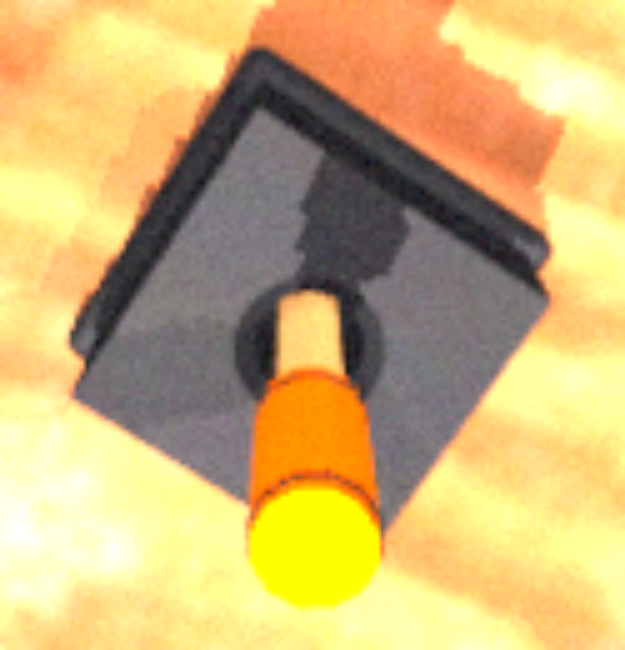

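Picture 6 is the crop. The top disc is at crop (315,545). The bore rim spans x 235–386 at row ≈350, which puts the bore at full-image ≈(322.1,215). The stand's left and right corners are (75,396) and (548,298).

```bash
python3 - <<'E'
from h import *
s=r.sense();k=cam("wrist",s)
f=lambda x,y:(260+x/5-.4,145+y/5-.4)
print("bore",onz(k,f(310.5,350),50).round(1))
L,Rr,T=[onz(k,f(*q),50) for q in((75,396),(548,298),(262,108))]
print("corners mid",((L+Rr)/2).round(1),"diag",np.linalg.norm(L-Rr),"side",np.linalg.norm(L-T),np.linalg.norm(Rr-T))
print("rim w",np.linalg.norm(onz(k,f(235,350),50)-onz(k,f(386,350),50)))
delta([446.7,-329.9,103])
E
```

```text
bore [ 447.  -330.3   50. ]
corners mid [ 447.4 -329.9   50. ] diag 88.98103121079976 side 63.53416409071307 62.28757456149387
rim w 27.806682687910342
t 1.2 tcp [ 450.4 -325.3  228.3] rot [-1.5744e+00 -8.0000e-04 -2.7461e+00] F [-0.8  0.5  0.5] op 1.002
shift cm [ 0.51 12.53  0.33] turn deg [ 0.2  -0.    0.05]
```

>>> {"name": "apply_moves", "arguments": {
  "plan": "0.5 1 0.3 0.2 0 0 0;0.1 2.5 0.05 0 0 0 0;0 3 0 0 0 0 0;0 3 0 0 0 0 0;0 2.5 0 0 0 0 0;0 0.5 0 0 0 0 0",
  "squeeze": 60
}}

```text
clock: 1.8
eef_pos: [440.6, -338.6, 97.7]
tcp_rot: [-1.567, -0.001, -2.754]
contact_force: [-1.8, 0.9, 0.2]
opening: 1.002
```

```bash
python3 -c "
from h import *
delta([446.8,-330,103])"
```

```text
t 1.8 tcp [ 440.6 -338.6   97.7] rot [-1.5669e+00 -1.0000e-03 -2.7543e+00] F [-1.8  0.9  0.2] op 1.002
shift cm [-0.9  -0.54 -0.56] turn deg [-0.23  0.    0.06]
```

>>> {"name": "apply_moves", "arguments": {
  "plan": "-0.6 -0.4 -0.4 -0.2 0 0 0;0 0 0 0 0 0 0"
}}

```text
clock: 2.0
eef_pos: [443.2, -333.5, 101.4]
tcp_rot: [-1.572, -0.002, -2.757]
contact_force: [-0.7, -0.6, 0.2]
opening: 1.002
```

```bash
python3 -c "
from h import *
delta([446.8,-330,103])"
```

```text
t 2.0 tcp [ 443.2 -333.5  101.4] rot [-1.5722e+00 -2.2000e-03 -2.7571e+00] F [-0.7 -0.6  0.2] op 1.002
shift cm [-0.46 -0.16 -0.19] turn deg [ 0.08 -0.    0.13]
```

>>> {"name": "apply_moves", "arguments": {
  "plan": "-0.4 -0.1 -0.2 0.1 0 0 0;0 0 0 0 0 0 0;-0.1 0 0 0 0 0 0;0 0 0 0 0 0 0"
}}

```text
clock: 2.4
eef_pos: [449.5, -331.0, 106.4]
tcp_rot: [-1.565, 0.001, -2.757]
contact_force: [-0.2, 0.4, 0.1]
opening: 0.999
```

```bash
python3 -c "
from h import *
delta([446.8,-330,103])"
```

```text
t 2.4 tcp [ 449.5 -331.   106.4] rot [-1.5646e+00  1.1000e-03 -2.7567e+00] F [-0.2  0.4  0.1] op 0.999
shift cm [ 0.21  0.34 -0.19] turn deg [-0.35 -0.   -0.06]
```

>>> {"name": "apply_moves", "arguments": {
  "plan": "0.2 0.3 -0.2 -0.3 0 0 0;0 0 0 0 0 0 0"
}}

```text
clock: 2.6
eef_pos: [447.0, -329.8, 103.7]
tcp_rot: [-1.569, 0.002, -2.756]
contact_force: [0.5, 0.7, -0.1]
opening: 1.001
```

```bash
python3 -c "
from h import *
delta([446.8,-330,103])"
```

```text
t 2.6 tcp [ 447.  -329.8  103.7] rot [-1.5694e+00  1.6000e-03 -2.7562e+00] F [ 0.5  0.7 -0.1] op 1.001
shift cm [0.03 0.07 0.01] turn deg [-0.08 -0.   -0.09]
```

Aligned; I'll close the gripper.

>>> {"name": "apply_moves", "arguments": {
  "plan": "0 0 0 0 0 0 1;0 0 0 0 0 0 1;0 0 0 0 0 0 1;0 0 0 0 0 0 1;0 0 0 0 0 0 1;0 0 0 0 0 0 1;0 0 0 0 0 0 1;0 0 0 0 0 0 1",
  "squeeze": 60
}}

```text
clock: 3.4
eef_pos: [446.8, -329.9, 103.6]
tcp_rot: [-1.57, 0.001, -2.756]
contact_force: [1.5, 0.9, -0.2]
opening: 0.196
```

```bash
python3 -c "
from h import *
delta([446.8,-330,190])"
```

```text
t 3.4 tcp [ 446.8 -329.9  103.6] rot [-1.5698e+00  1.4000e-03 -2.7565e+00] F [ 1.5  0.9 -0.2] op 0.196
shift cm [-0.01 -8.64  0.01] turn deg [-0.06 -0.   -0.08]
```

>>> {"name": "apply_moves", "arguments": {
  "plan": "0 -1.5 0 0 0 0 1;0 -1.5 0 0 0 0 1;0 -1.5 0 0 0 0 1;0 -1.5 0 0 0 0 1;0 -1.5 0 0 0 0 1;0 -1.5 0 0 0 0 1;0 -1 0 0 0 0 1;0 0 0 0 0 0 1;0 0 0 0 0 0 1"
}}

```text
clock: 4.3
eef_pos: [445.5, -328.9, 205.5]
tcp_rot: [-1.573, -0.001, -2.756]
contact_force: [0.5, 0.2, -0.7]
opening: 0.193
```

```bash
python3 -c "
from h import *
delta([603,-100.7,215],-2.7565)"
```

```text
t 4.3 tcp [ 445.5 -328.9  205.5] rot [-1.5731e+00 -6.0000e-04 -2.7564e+00] F [ 0.5  0.2 -0.7] op 0.193
shift cm [-23.17  -0.93 -15.23] turn deg [0.13 0.01 0.03]
```

>>> {"name": "apply_moves", "arguments": {
  "plan": "-3 -0.1 -2.3 0.1 0 0 1;-3 -0.1 -2.3 0 0 0 1;-3 -0.1 -2.3 0 0 0 1;-3 -0.1 -2.3 0 0 0 1;-3 -0.1 -2.3 0 0 0 1;-2.5 -0.1 -2.3 0 0 0 1;-0.5 -0.1 -0.5 0 0 0 1;0 0 0 0 0 0 1;0 0 0 0 0 0 1"
}}

```text
clock: 5.2
eef_pos: [559.0, -121.7, 204.3]
tcp_rot: [-1.577, -0.009, -2.759]
contact_force: [0.6, -0.6, -0.0]
opening: 0.195
```

```bash
python3 - <<'E'
from h import *
delta([603,-100.7,215],-2.7565)
s=r.sense();w=r.grab_frame("wrist");cv2.imwrite("pics/w2.png",w);k=cam("wrist",s)
for nm,lo,hi in(("blue",(100,60,40),(125,255,255)),):
    m,bl,l=blobs(w,lo,hi,150)
    for i,st,c in bl: print(st,c.round(1),onz(k,c,86.5).round(1))
print(proj(k,[603,-100.7,86.5]))
T=Ro.from_euler("xyz",s["tcp_rot"]).apply([0,93.6,0])+s["eef_pos"];print("tip",T.round(1),proj(k,T))
E
```

```text
t 5.2 tcp [ 559.  -121.7  204.3] rot [-1.5771 -0.0088 -2.7588] F [ 0.6 -0.6 -0. ] op 0.195
shift cm [-4.86 -1.11 -0.31] turn deg [ 0.36 -0.13  0.5 ]
[ 284  132   61   62 1534] [314.  161.8] [ 603.6 -100.3   86.5]
[ 237  237   72   47 2483] [272.5 260.4] [520.8 -98.4  86.5]
[327 253  29  38 839] [339.9 270.5] [ 532.6 -150.6   86.5]
[314.22946951 162.79596098]
tip [ 558.  -121.4  110.7] [317.44820802 239.571156  ]
```

View pics/w2.png

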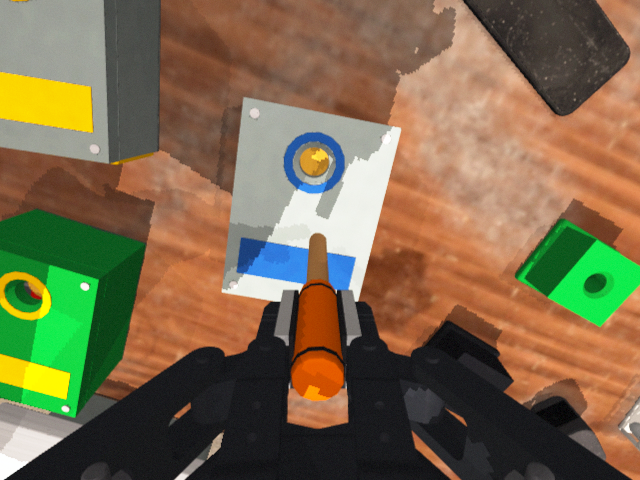

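Picture 7 (wrist): blue ring with brass cap at (314,162), dowel tip at ≈(318,237), as predicted, and the yellow-marked box at upper left. The hole measures (603.6,−100.3), which agrees with the fixed cameras. I'll move over it.

>>> {"name": "apply_moves", "arguments": {
  "plan": "-2.5 0 -0.2 0.2 0 0.3 1;-1.5 0 -0.1 0.1 0 0.2 1;-0.3 0 0 0 0 0 1;0 0 0 0 0 0 1;0 0 0 0 0 0 1"
}}

```text
clock: 5.75
eef_pos: [595.9, -107.5, 203.1]
tcp_rot: [-1.572, -0.003, -2.764]
contact_force: [0.1, 0.9, -0.2]
opening: 0.191
```

```bash
python3 -c "
from h import *
delta([603.4,-100.5,200],-2.7565)"
```

```text
t 5.75 tcp [ 595.9 -107.5  203.1] rot [-1.5721 -0.0031 -2.7642] F [ 0.1  0.9 -0.2] op 0.191
shift cm [-0.95  0.31 -0.37] turn deg [ 0.08 -0.44  0.18]
```

>>> {"name": "apply_moves", "arguments": {
  "plan": "-0.8 0 -0.3 0.1 -0.3 0.1 1;0 0 0 0 0 0 1;0 0 0 0 0 0 1"
}}

```text
clock: 6.05
eef_pos: [601.6, -102.1, 203.1]
tcp_rot: [-1.57, -0.002, -2.759]
contact_force: [-0.2, -0.1, 0.4]
opening: 0.197
```

```bash
python3 -c "
from h import *
delta([603.4,-100.5,200],-2.7565)"
```

```text
t 6.05 tcp [ 601.6 -102.1  203.1] rot [-1.5704e+00 -1.8000e-03 -2.7595e+00] F [-0.2 -0.1  0.4] op 0.197
shift cm [-0.22  0.31 -0.08] turn deg [-0.02 -0.17  0.1 ]
```

>>> {"name": "apply_moves", "arguments": {
  "plan": "-0.2 0.5 -0.1 0 0 0.1 1;0 1 0 0 0 0 1;0 1 0 0 0 0 1;0 0.3 0 0 0 0 1;0 0 0 0 0 0 1"
}}

```text
clock: 6.55
eef_pos: [602.4, -100.2, 171.9]
tcp_rot: [-1.571, -0.001, -2.759]
contact_force: [0.4, -0.6, -0.4]
opening: 0.193
```

```bash
python3 -c "
from h import *
delta([603.4,-100.5,142.6],-2.7565)"
```

```text
t 6.55 tcp [ 602.4 -100.2  171.9] rot [-1.5710e+00 -1.1000e-03 -2.7592e+00] F [ 0.4 -0.6 -0.4] op 0.193
shift cm [-0.08  2.93  0.07] turn deg [ 0.01 -0.16  0.06]
```

The tip is about 7 mm inside the mouth with no contact force. Now the push to about 35 mm deep.

>>> {"name": "apply_moves", "arguments": {
  "plan": "0 1 0 0 0 0 1;0 0.8 0 0 0 0 1;0 0.5 0 0 0 0 1;0 0.2 0 0 0 0 1;0 0 0 0 0 0 1"
}}

```text
clock: 7.05
eef_pos: [603.1, -100.3, 145.5]
tcp_rot: [-1.57, 0.0, -2.759]
contact_force: [-0.5, 0.7, 3.6]
opening: 0.192
```

```bash
python3 -c "
from h import *
delta([603.4,-100.5,143],-2.7565)"
```

```text
t 7.05 tcp [ 603.1 -100.3  145.5] rot [-1.5704e+00  2.0000e-04 -2.7594e+00] F [-0.5  0.7  3.6] op 0.192
shift cm [-0.02  0.25  0.03] turn deg [-0.02 -0.17 -0.01]
```

>>> {"name": "apply_moves", "arguments": {
  "plan": "0 0.3 0 0 0 0 1;0 0 0 0 0 0 1;0 0 0 0 0 0 1;0 0 0 0 0 0 1;0 0 0 0 0 0 1;0 0 0 0 0 0 1"
}}

```text
clock: 7.65
eef_pos: [603.2, -100.2, 143.5]
tcp_rot: [-1.57, 0.001, -2.759]
contact_force: [-2.3, 1.4, 3.4]
opening: 0.197
```

```bash
python3 - <<'E'
from h import *
delta([603.4,-100.5,143],-2.7565)
im=r.grab_frame("scene");cv2.imwrite("pics/s2.png",im)
cv2.imwrite("pics/s2c.png",cv2.resize(im[190:330,260:450],None,fx=3,fy=3,interpolation=cv2.INTER_CUBIC))
E
```

```text
t 7.65 tcp [ 603.2 -100.2  143.5] rot [-1.5701e+00  8.0000e-04 -2.7594e+00] F [-2.3  1.4  3.4] op 0.197
shift cm [-0.    0.05  0.03] turn deg [-0.04 -0.16 -0.04]
```

View pics/s2c.png

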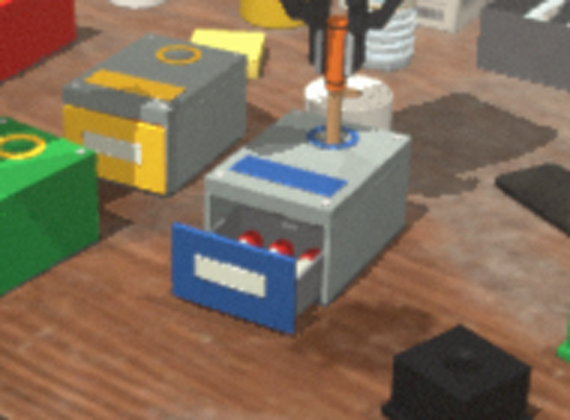

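Picture 8 (scene crop): the blue drawer is out at crop (235,278), the dowel is in the blue ring at (335,135), and the yellow-marked box is shut. Lifting out.

>>> {"name": "apply_moves", "arguments": {
  "plan": "0 -1 0 0 0 0 1;0 -1.5 0 0 0 0 1;0 -1.5 0 0 0 0 1;0 -1.5 0 0 0 0 1;0 -1 0 0 0 0 1;0 0 0 0 0 0 1;0 0 0 0 0 0 1"
}}

```text
clock: 8.4
eef_pos: [603.7, -100.5, 214.7]
tcp_rot: [-1.569, 0.002, -2.759]
contact_force: [0.6, 0.3, -0.7]
opening: 0.195
```

```bash
python3 -c "
from h import *
delta([446.8,-329.9,203],-2.7565)"
```

```text
t 8.4 tcp [ 603.7 -100.5  214.7] rot [-1.5687e+00  2.4000e-03 -2.7593e+00] F [ 0.6  0.3 -0.7] op 0.195
shift cm [23.12  1.15 15.43] turn deg [-0.12 -0.16 -0.14]
```

>>> {"name": "apply_moves", "arguments": {
  "plan": "3 0 2 0 0 0 1;3 0 2 0 0 0 1;3 0 2 0 0 0 1;3 0 2 0 0 0 1;3 0 2 0 0 0 1;3 0 2 0 0 0 1;2.2 0 1.5 0 0 0 1;0.5 0 0.3 0 0 0 1;0 0 0 0 0 0 1;0 0 0 0 0 0 1"
}}

```text
clock: 9.4
eef_pos: [456.0, -310.1, 208.1]
tcp_rot: [-1.576, -0.002, -2.757]
contact_force: [0.5, -0.9, -0.7]
opening: 0.197
```

```bash
python3 -c "
from h import *
delta([446.8,-329.9,195],-2.7565)"
```

```text
t 9.4 tcp [ 456.  -310.1  208.1] rot [-1.5758e+00 -2.3000e-03 -2.7574e+00] F [ 0.5 -0.9 -0.7] op 0.197
shift cm [1.59 1.3  1.5 ] turn deg [ 0.29 -0.05  0.13]
```

>>> {"name": "apply_moves", "arguments": {
  "plan": "1.2 0.3 1.1 0.2 0 0.1 1;0.1 0 0.1 0 0 0 1;0 0 0 0 0 0 1;0 0 0 0 0 0 1"
}}

```text
clock: 9.8
eef_pos: [449.7, -324.7, 204.2]
tcp_rot: [-1.573, -0.0, -2.754]
contact_force: [-0.1, -0.3, -0.4]
opening: 0.194
```

```bash
python3 -c "
from h import *
delta([446.8,-329.9,195],-2.7565)"
```

```text
t 9.8 tcp [ 449.7 -324.7  204.2] rot [-1.5730e+00 -3.0000e-04 -2.7538e+00] F [-0.1 -0.3 -0.4] op 0.194
shift cm [0.46 0.92 0.37] turn deg [0.13 0.16 0.02]
```

>>> {"name": "apply_moves", "arguments": {
  "plan": "0.4 0.5 0.3 0.1 0.1 0 1;0 0 0 0 0 0 1;0 0 0 0 0 0 1"
}}

```text
clock: 10.1
eef_pos: [447.4, -328.7, 198.8]
tcp_rot: [-1.571, -0.0, -2.755]
contact_force: [0.2, -0.9, -0.9]
opening: 0.19
```

```bash
python3 - <<'E'
from h import *
delta([446.8,-329.9,160],-2.7565)
s=r.sense();w=r.grab_frame("wrist");k=cam("wrist",s)
T=Ro.from_euler("xyz",s["tcp_rot"]).apply([0,93.6,0])+s["eef_pos"]
print("tip",T.round(1),proj(k,T),"bore",proj(k,[447,-330,50]))
cv2.imwrite("pics/w3.png",cv2.resize(w[140:340,200:440],None,fx=3,fy=3,interpolation=cv2.INTER_CUBIC))
E
```

```text
t 10.1 tcp [ 447.4 -328.7  198.8] rot [-1.5711e+00 -1.0000e-04 -2.7546e+00] F [ 0.2 -0.9 -0.9] op 0.19
shift cm [0.1  3.88 0.09] turn deg [0.02 0.11 0.01]
tip [ 447.3 -328.7  105.2] [317.43376853 239.58667521] bore [318.69706135 219.01673914]
```

View pics/w3.png

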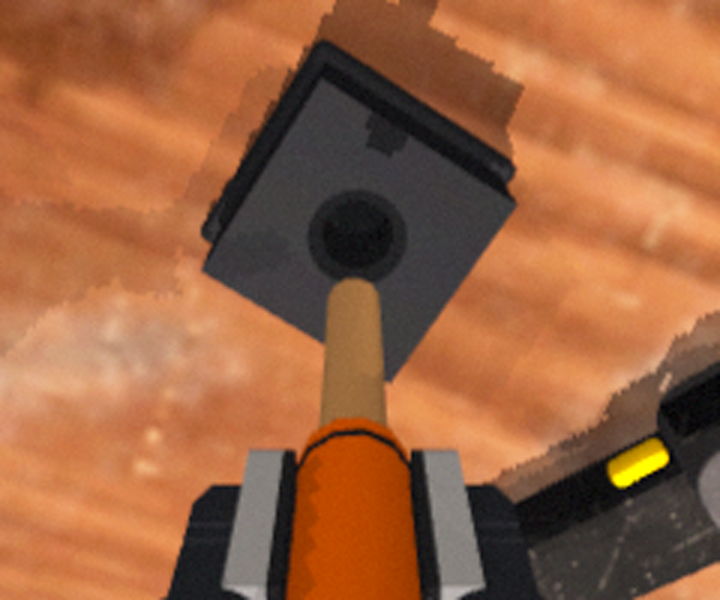

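Picture 9 (wrist crop): bore at full-image ≈(319,218.7), tip at ≈(317.7,239). Both match the predicted positions, so the dowel hasn't slipped. Lowering to the mouth.

>>> {"name": "apply_moves", "arguments": {
  "plan": "0.1 1 0.1 0 0.1 0 1;0 1 0 0 0 0 1;0 1 0 0 0 0 1;0 0.6 0 0 0 0 1;0 0 0 0 0 0 1"
}}

```text
clock: 10.65
eef_pos: [446.3, -329.7, 158.8]
tcp_rot: [-1.572, -0.001, -2.757]
contact_force: [0.1, -0.2, -0.1]
opening: 0.194
```

```bash
python3 -c "
from h import *
delta([446.8,-329.9,103.6],-2.7565)"
```

```text
t 10.65 tcp [ 446.3 -329.7  158.8] rot [-1.5723e+00 -8.0000e-04 -2.7565e+00] F [ 0.1 -0.2 -0.1] op 0.194
shift cm [-0.05  5.52  0.05] turn deg [ 0.09 -0.    0.05]
```

>>> {"name": "apply_moves", "arguments": {
  "plan": "0 1 0 0.1 0 0 1;0 1 0 0 0 0 1;0 1 0 0 0 0 1;0 1 0 0 0 0 1;0 0.5 0 0 0 0 1;0 0.2 0 0 0 0 1;0 0 0 0 0 0 1"
}}

```text
clock: 11.35
eef_pos: [446.1, -329.5, 107.0]
tcp_rot: [-1.571, -0.001, -2.756]
contact_force: [0.0, 0.4, -0.1]
opening: 0.195
```

```bash
python3 -c "
from h import *
delta([446.8,-329.9,103.6],-2.7565)"
```

```text
t 11.35 tcp [ 446.1 -329.5  107. ] rot [-1.5712e+00 -1.3000e-03 -2.7564e+00] F [ 0.   0.4 -0.1] op 0.195
shift cm [-0.05  0.34  0.06] turn deg [0.02 0.   0.07]
```

>>> {"name": "apply_moves", "arguments": {
  "plan": "0 0.3 0 0 0 0 1;0 0.1 0 0 0 0 1;0 0 0 0 0 0 1"
}}

```text
clock: 11.65
eef_pos: [446.7, -330.0, 103.7]
tcp_rot: [-1.57, -0.0, -2.757]
contact_force: [-0.1, 0.0, -0.5]
opening: 0.194
```

```bash
python3 -c "
from h import *
delta([446.8,-329.9,103.6],-2.7565)"
```

```text
t 11.65 tcp [ 446.7 -330.   103.7] rot [-1.5698e+00 -4.0000e-04 -2.7565e+00] F [-0.1  0.  -0.5] op 0.194
shift cm [-0.01  0.01 -0.  ] turn deg [-0.06 -0.    0.02]
```

This is the same pose as the grasp. I'll open and retreat straight up.

>>> {"name": "apply_moves", "arguments": {
  "plan": "0 0 0 0 0 0 0;0 0 0 0 0 0 0;0 0 0 0 0 0 0;0 0 0 0 0 0 0;0 0 0 0 0 0 0;0 0 0 0 0 0 0;0 -1.5 0 0 0 0 0;0 -2.5 0 0 0 0 0;0 -3 0 0 0 0 0;0 -3 0 0 0 0 0;0 -2 0 0 0 0 0;0 -1 0 0 0 0 0;0 0 0 0 0 0 0;0 0 0 0 0 0 0;0 0 0 0 0 0 0"
}}

```text
clock: 13.15
eef_pos: [445.5, -329.0, 236.2]
tcp_rot: [-1.573, -0.002, -2.756]
contact_force: [-1.2, 1.1, -0.2]
opening: 0.997
```

```bash
python3 - <<'E'
from h import *
delta([446.8,-329.9,230],-2.7565)
s=r.sense();w=r.grab_frame("wrist");k=cam("wrist",s)
im=r.grab_frame("scene")
print("top pred",proj(k,[446.8,-330,150]),"sleeve foot",proj(k,[446.8,-330,90]))
hsv=cv2.cvtColor(w,cv2.COLOR_BGR2HSV);m=cv2.inRange(hsv,(10,200,235),(25,255,255));m[:,:295]=0;m[:,345:]=0;m[:225]=0;m[290:]=0
cn=max(cv2.findContours(m,0,1)[0],key=cv2.contourArea);p,rad=cv2.minEnclosingCircle(cn);print("top",p,rad,onz(k,p,150).round(1))
m,bl,l=blobs(im,(5,150,100),(14,255,255),100)
for i,st,c in bl:
    if 400<c[0]<430:print("scene dowel",st,c.round(1),"(was 411 265 12 31, 416.6 280.0)")
A=cv2.resize(im[190:350,260:480],(640,465));B=cv2.resize(w[140:280,240:400],(0,0),fx=1,fy=1)
A[:140,480:]=B
cv2.imwrite("pics/f.png",A)
E
```

```text
t 13.15 tcp [ 445.5 -329.   236.2] rot [-1.5727e+00 -2.2000e-03 -2.7565e+00] F [-1.2  1.1 -0.2] op 0.997
shift cm [-0.08  0.62  0.13] turn deg [0.11 0.   0.13]
top pred [319.79400057 241.7707647 ] sleeve foot [319.45995339 217.62811992]
top (320.0, 241.5) 12.500100135803223 [ 447.  -330.1  150. ]
scene dowel [411 265  12  31 290] [416.6 280. ] (was 411 265 12 31, 416.6 280.0)
```

View pics/f.png

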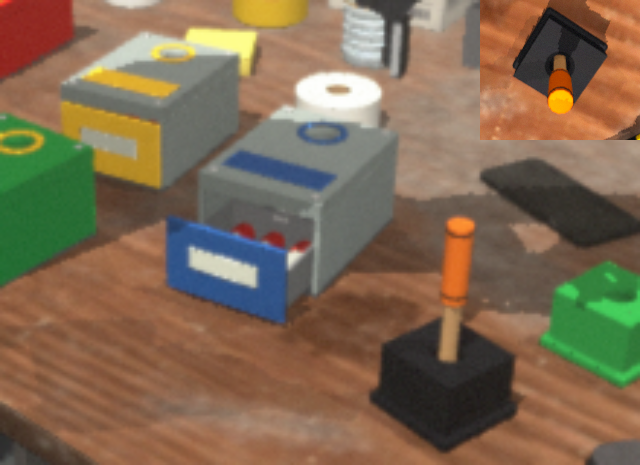

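Picture 10: the blue drawer is out (228,270), the yellow-marked box is shut (112,145), and the dowel is upright in the black stand (455,290). Its scene pixels are identical to the start, so it is fully down. The gripper is clear of everything. Handing in.

```bash
python3 -c "
from rig import r
print(r.sign_off())"
```

```text
the job is handed in; nothing more can be done
None
```

The job is done and handed in at about 13 s. I took the dowel from the black stand and pushed it about 35 mm into the blue-marked box's hole, with about 3.5 N of upward force on the tool. The blue drawer popped out, and I put the dowel back in its stand.

My last checks, from pictures taken after the gripper let go:
- **Dowel:** upright, at the same scene-camera pixels as at the start. Its top measured (447.0, −330.1) mm at the height of a fully seated dowel, within about 0.3 mm of where it began.
- **Boxes:** the blue drawer is out and the yellow-marked box is still shut.
- **Robot:** gripper open and clear above the dowel, touching nothing.

No check failed. The only mismatch was small: that push force was lower than the 4–5 N I expected at that depth, but the drawer was already out when I looked.

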